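# Put the three spanners back in their inlays

### The job

Put the three spanners away: lay each one flat in the recess of the tool inlay made for its length (longest in the longest, middle in the middle, shortest in the shortest), down on the recess floor, either way round. Leave the screwdriver, the padlock and the rusty bolt where they are.

Things in the scene. Friction and masses are not known exactly. Their poses are not given: they have to be found in the camera images.
- spanner_long: The longest of three plain steel combination spanners lying flat: 224 mm long, 40 mm wide at the heads, 8 mm thick, about 100 g. Origin at mid-length on its underside; y along the shaft (ring end at +y, open jaw at -y), z up. The straight shaft between the heads is 14 mm wide and runs from 1 mm above the underside to 7 mm; it is gripped across at mid-length with the very fingertips, which almost touch the bench.
- spanner_medium: The middle-sized of three plain steel combination spanners lying flat: 184 mm long, 32 mm wide at the heads, 6 mm thick, about 83 g. Origin at mid-length on its underside; y along the shaft (ring end at +y, open jaw at -y), z up. The straight shaft between the heads is 12 mm wide and runs from 1 mm above the underside to 6 mm; it is gripped across at mid-length with the very fingertips, which almost touch the bench.
- spanner_short: The shortest of three plain steel combination spanners lying flat: 156 mm long, 27 mm wide at the heads, 5 mm thick, about 70 g. Origin at mid-length on its underside; y along the shaft (ring end at +y, open jaw at -y), z up. The straight shaft between the heads is 10 mm wide and runs from 1 mm above the underside to 5 mm; it is gripped across at mid-length with the very fingertips, which almost touch the bench.
- inlay_long: Fixed shallow tool inlay for the long spanner, lying on the bench: black rim, grey floor, 260 x 72 mm outside, 12 mm high, with an oblong recess 244 mm long, 56 mm wide and 8 mm deep (recess floor 4 mm above the bench). Origin at the centre of its underside; y along the recess, z up. At mid-length both side rims (8 mm thick) are cut away over 70 mm down to the level of the recess floor, to leave room for fingers.
- inlay_medium: Fixed shallow tool inlay for the medium spanner, lying on the bench: black rim, grey floor, 220 x 64 mm outside, 12 mm high, with an oblong recess 204 mm long, 48 mm wide and 8 mm deep (recess floor 4 mm above the bench). Origin at the centre of its underside; y along the recess, z up. At mid-length both side rims (8 mm thick) are cut away over 70 mm down to the level of the recess floor, to leave room for fingers.
- inlay_short: Fixed shallow tool inlay for the short spanner, lying on the bench: black rim, grey floor, 192 x 59 mm outside, 12 mm high, with an oblong recess 176 mm long, 43 mm wide and 8 mm deep (recess floor 4 mm above the bench). Origin at the centre of its underside; y along the recess, z up. At mid-length both side rims (8 mm thick) are cut away over 70 mm down to the level of the recess floor, to leave room for fingers.
- screwdriver: Bystander: screwdriver with an orange handle, 206 mm long, handle 27 mm thick, lying among the spanners. Origin at mid-length on its underside, y along it towards the handle. To be left alone. (Mind the fixed arbor press behind the inlays, 490 mm tall, its lever and frame beginning at about x = 0.65 m, y -0.26 to -0.12: carry straight across, not swinging outwards.)
- padlock_b: Bystander: brass padlock lying flat near the bench's front edge, 70 x 40 x 16 mm. Origin at the middle of its underside. To be left alone. (A fixed vice, 143 mm high, stands at x below 0.36 m, y below -0.18, near the inlays' front ends.)
- bolt_b: Bystander: rusty steel bolt with a nut on it, lying crosswise in front of the spanners, 97 mm long, 27 mm across the nut, 24 mm high. Origin at the middle of its underside. To be left alone.

How it is judged:
By the outcome, as a careful person would: the job done as asked, in the order asked, and still so for the second after the job is handed in, with the robot touching nothing.
It also fails if it takes over 96 s, if anything falls off the work surface, if the arm or the gripper's body presses on something with over 40 N, if the wrist force passes 120 N, or if a joint passes its speed limit or range.

### The arm

A 7-joint arm with a two-finger parallel gripper is mounted at the origin on a cart in front of the work surface, level with it; the furniture and walls round the work are solid. World frame = base frame: x ahead of the robot, y to its left, z up, the work surface at z = 0. Lengths are in m, angles in degrees, forces in N, time in s.
With the tool pointing down it reaches from about 0.425 to 0.875 m from the base axis. Payload 4.7 kg.
Tool frame: the origin (TCP) lies at the centre of the arm's flange, where the gripper is bolted on; the fingertips stand 182 mm ahead of it and the grasp point (between the pads) lies 164 mm ahead of it; z points along the fingers, y is the line along which they close (so a half turn about z gives the same grasp; the last joint's range is limited). The gripper opens to 87 mm and grips with 3 to 60 N. Pads are 19 mm wide; open, the fingers measure 117 mm over their backs; the gripper's body (75 mm by 190 mm) begins 51 mm behind the grasp point.
Start: joints at [-67.145, 18.392, -4.016, 83.108, 1.295, 78.541, -3.26], TCP at [0.244, 0.602, 0.405] pointing down, gripper open.
Joint ranges: [-163.93, 163.93], [-17.29, 119.83], [-79.2, 71.16], [3.27, 140.29], [-89.18, 269.18], [5.43, 117.66], [-154.24, 154.24]. Speed limits (degrees/s): [147.25, 147.25, 180, 180, 180, 180, 180].

### API

Orientations are given as [roll, pitch, yaw] about the fixed x, y, z axes, in that order (R = Rz(yaw) Ry(pitch) Rx(roll)).
In Python, from cell import env gives the robot as it stands. The module is installed in compiled form; this text tells all that it offers.
- The arm moves only by the tool step_arm, never from a script. Its argument "steps" is one flat list of numbers, 5 for each row, row after row: the opening, from 0 (shut) to 1 (fully open), then the shift along the tool's x, y, z in mm, then the turn about the tool's z in degrees. In form: [grip, dx, dy, dz, roll, grip, dx, dy, dz, roll, ...]. A call has 1 to 12 rows; each row shifts and turns the commanded pose from where the row before left it, along the tool's axes as they then stand; what a row does not reach is not made up. A row lasts 1/8 s, in which the tool goes at most 62.5 mm and 10.7 degrees, less where a joint would pass 70% of its speed; a pose out of reach is approached as far as the arm can. A call with a gripper value outside its range is refused whole. The fingers move at their own pace and stop on an object; "grip_force" is the grip in N (left out, the last holds). Time passes only in rows, so rows that do not move let the fingers close. It gives the time, the measured TCP pose, the force, the opening and the grip force at its end, in the units of the state.
- env.get_obs(): the state, without advancing time (a new reading comes with each control period).
- env.read_camera(name): name is "side" or "top" or "wrist"; returns a dict with "image" (480x640x3 uint8, red, green, blue), "camera_matrix" (3x3 intrinsics, pixels), "R" (3x3) and "t" (3): a world point X has camera coordinates R X + t. Camera axes: x right, y down, z forward; pixel columns grow to the right and rows downward; lengths in m; the calibration is good to about 2 mm. A picture is of the moment at which its call begins. There is no depth.
- env.sign_off(): hands the job in; it is judged then, once.
The state is a dict: "time_s": time; "qpos": joint angles; "joint_velocities": joint speeds; "effort": joint torques, N m; "tool_pos": TCP position; "tool_rot": TCP orientation; "force": force on the tool from outside, world axes, zero at the start; "wrist_torque": the same for the moment, N m; "grip_width": finger opening in m; "grasp_force": force on a finger pad.
Only numpy, scipy, OpenCV 4.12 (cv2) and the standard library are available. Lean on these libraries where they do the work, as an engineer would, in place of code of your own. Each camera call takes 0.05 s, during which the arm holds its last target. There are 200 camera calls.

## Working session

There is one attempt and no reset: what is moved stays moved. The work goes in short steps, Python scripts to look and compute and a tool call to move; the robot and the scene stay as the last step left them, time stands still between calls to the robot, and variables do not carry over. Pictures are saved under pics/ and viewed, at most 14 in all, crops included, and the job is handed in when it is done.

Besides the shell and the picture viewer there is one more tool, called after "Emit:" as name(argument=value, ...), one argument or row to a line, values as JSON. step_arm: Moves the arm, as the interface text tells. Its arguments: {"type":"object","properties":{"steps":{"type":"array","items":{"type":"number"}},"grip_force":{"type":"number"}},"required":["steps"]}

```bash
mkdir -p pics; ls; cat > h.py <<'E'
import numpy as np, cv2
from cell import env
def shot(n,f):
    c=env.read_camera(n); cv2.imwrite(f'pics/{f}.png',c['image'][:,:,::-1]); np.savez(f'pics/{f}.npz',**c); return c
def ray(c,uv,z):
    K,R,t=c['camera_matrix'],c['R'],c['t']
    uv=np.atleast_2d(uv).astype(float); p=np.c_[uv,np.ones(len(uv))]
    d=(R.T@np.linalg.inv(K)@p.T).T; o=-R.T@t
    return o+d*((z-o[2])/d[:,2])[:,None]
def proj(c,X):
    q=(c['R']@np.atleast_2d(X).T).T+c['t']; q=(c['camera_matrix']@q.T).T; return q[:,:2]/q[:,2:]
E
python3 - <<'E'
from h import *
for n in ['top','side','wrist']:
    c=shot(n,n+'0'); print(n,-c['R'].T@c['t'],c['camera_matrix'][0,0])
o=env.get_obs(); print({k:np.round(v,3) for k,v in o.items()})
E
```

```text
pics
top [ 0.28129547 -0.02533162  1.11589972] 548.3764511529647
side [ 0.01649906 -0.75104844  0.41385703] 483.76734665391166
wrist [0.18367175 0.62742503 0.38386614] 367.37017946371833
{'time_s': np.float64(0.15), 'qpos': array([-67.146,  18.431,  -4.016,  83.157,   1.295,  78.541,  -3.26 ]), 'joint_velocities': array([ 0.04 , -0.136,  0.118, -0.134, -0.029,  0.035,  0.033]), 'effort': array([ 0.0000e+00, -4.9180e+01, -4.0400e-01, -3.1288e+01, -6.4000e-02,
        4.1000e-02,  0.0000e+00]), 'tool_pos': array([0.244, 0.602, 0.404]), 'tool_rot': array([-1.79916e+02,  5.00000e-03,  1.57956e+02]), 'force': array([ 0.006, -0.02 , -0.184]), 'wrist_torque': array([ 0.034,  0.041, -0.011]), 'grasp_force': np.float64(0.0), 'grip_width': np.float64(0.087)}
```

View pics/top0.png

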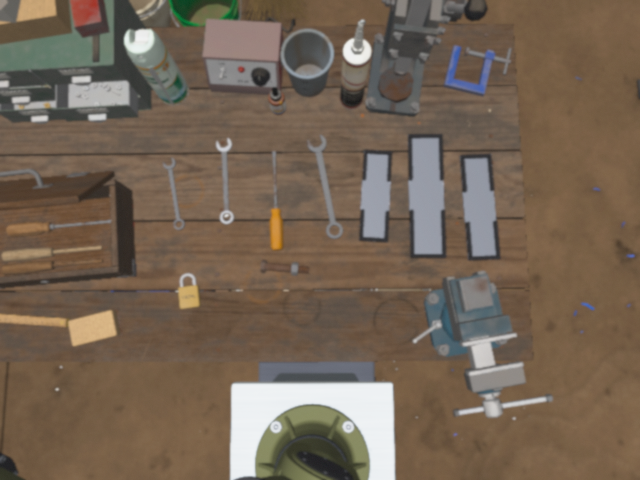

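View pics/side0.png

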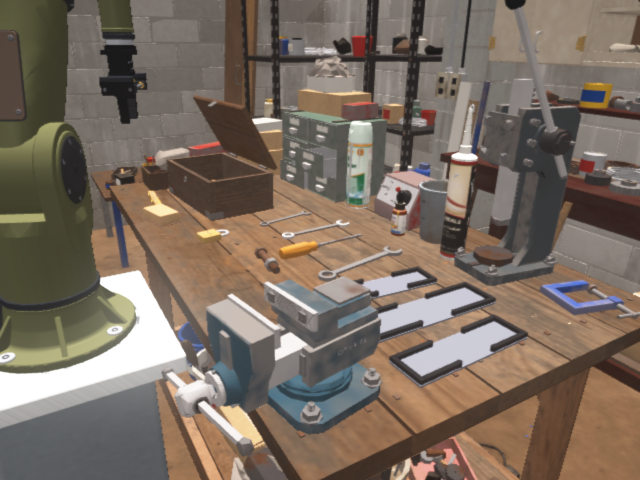

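The top view shows the bench with +x up and +y left. The spanners are short (174,195), medium (226,180) and long (325,187). The inlays are short (376,196), long (427,196) and medium (480,207). The side view shows the same layout: the long spanner at about (360,263), with the inlays behind the vice.

```bash
cat > m.py <<'E'
from h import *
def comp(img,roi,lo,hi,close=3):
    x0,y0,x1,y1=roi; hsv=cv2.cvtColor(img,cv2.COLOR_RGB2HSV)
    m=cv2.inRange(hsv,lo,hi); k=np.zeros_like(m); k[y0:y1,x0:x1]=m[y0:y1,x0:x1]
    k=cv2.morphologyEx(k,cv2.MORPH_CLOSE,np.ones((close,close),np.uint8))
    n,l,s,_=cv2.connectedComponentsWithStats(k); i=1+np.argmax(s[1:,4])
    v,u=np.nonzero(l==i); return np.c_[u,v]
def rect(c,px,z):
    P=ray(c,px,z)[:,:2].astype(np.float32)
    (cx,cy),(w,h),a=cv2.minAreaRect(P)
    b=cv2.boxPoints(((cx,cy),(w,h),a)); e=b[1]-b[0],b[2]-b[1]
    e=max(e,key=np.linalg.norm); ang=np.degrees(np.arctan2(e[1],e[0]))
    ang=(ang+90)%180-90
    return np.round([cx,cy,max(w,h),min(w,h),ang],4)
E
python3 - <<'E'
from m import *
c=env.read_camera('top'); im=c['image']
h=cv2.cvtColor(im,cv2.COLOR_RGB2HSV)
for p in [(325,187),(226,180),(174,195),(376,196),(427,196),(340,190),(200,190)]: print(p,h[p[1],p[0]])
for n,roi,z in [('L',(300,128,350,245),.006),('M',(212,130,240,228),.005),('S',(158,152,190,235),.004)]:
    px=comp(im,roi,(0,0,60),(179,75,255)); print(n,len(px),rect(c,px,z))
for n,roi in [('S',(355,145,395,245)),('L',(405,130,448,262)),('M',(458,150,502,262))]:
    px=comp(im,roi,(100,10,120),(130,90,255)); print('inlay',n,len(px),rect(c,px,.004))
E
```

```text
(325, 187) [120   4 141]
(226, 180) [165   4 134]
(174, 195) [110   6 134]
(376, 196) [112  22 171]
(427, 196) [112  23 167]
(340, 190) [ 14  80 118]
(200, 190) [ 13  83 120]
L 2195 [ 5.4960e-01 -7.5000e-03  2.3820e-01  8.3800e-02  9.4887e+00]
M 992 [0.5622 0.1731 0.1878 0.0566 6.3495]
S 671 [0.5335 0.2918 0.1586 0.0402 9.9324]
inlay S 1944 [ 0.5274 -0.1328  0.1754  0.0569 -3.8046]
inlay L 3359 [ 0.5276 -0.2374  0.2437  0.0701 -1.5742]
inlay M 2451 [ 0.5026 -0.3448  0.2032  0.0623  2.7478]
```

```bash
python3 - <<'E'
from m import *
c=env.read_camera('top'); im=c['image']; d=dict(np.load('pics/side0.npz'))
def tri(p,q):
    A=[]
    for k,(u,v) in ((c,p),(d,q)):
        P=k['camera_matrix']@np.c_[k['R'],k['t']]; A+=[u*P[2]-P[0],v*P[2]-P[1]]
    X=np.linalg.svd(np.array(A))[2][-1]; return np.round(X[:3]/X[3],4)
def ext(px):
    a=px-px.mean(0); s=a@np.linalg.svd(a,full_matrices=0)[2][0]; s0,s1=s.min(),s.max()
    return px[s<s0+5].mean(0),px[s>s1-5].mean(0)
B={'L':((300,128,350,245),.006,(312,243,410,285)),'M':((212,130,240,228),.005,(276,217,354,241)),'S':((158,152,190,235),.004,(254,209,312,229))}
for n,(roi,z,r2) in B.items():
    px=comp(im,roi,(0,0,60),(179,38,255)); r=rect(c,px,z); print(n,len(px),r)
    qx=comp(d['image'],r2,(0,0,60),(179,38,255))
    print(' centre h',tri((px.min(0)+px.max(0))/2,(qx.min(0)+qx.max(0))/2),'bboxes',px.min(0),px.max(0),qx.min(0),qx.max(0))
    # side-view rect at plane z
    print(' side',rect(d,qx,z))
for n,roi in [('S',(340,260,440,300)),('L',(370,275,500,340)),('M',(380,310,535,385))]:
    qx=comp(d['image'],roi,(100,10,120),(130,90,255)); print('inlay side',n,rect(d,qx,.004))
E
```

```text
L 811 [ 0.5464 -0.0308  0.2206  0.0403 11.8582]
 centre h [ 0.5499 -0.0288 -0.004 ] bboxes [307 135] [342 238] [319 247] [409 284]
 side [  0.5424  -0.0394   0.1792   0.1746 -28.8454]
M 623 [0.5598 0.1816 0.1837 0.0339 2.6277]
 centre h [0.5592 0.1817 0.0039] bboxes [215 138] [233 224] [282 220] [348 238]
 side [0.5608 0.1784 0.1863 0.0421 5.2217]
S 368 [ 0.5331  0.2863  0.1526  0.0261 10.2083]
 centre h [0.5326 0.2863 0.005 ] bboxes [163 158] [184 229] [261 211] [309 224]
 side [ 0.5307  0.2898  0.1444  0.024  10.1737]
inlay side S [ 0.5542 -0.1353  0.1242  0.0564 -4.1387]
inlay side L [ 0.5375 -0.2379  0.2263  0.0706 -0.6141]
inlay side M [ 0.5064 -0.3453  0.1987  0.0628  1.9946]
```

```bash
cat > p.py <<'E'
from h import *
def plan(x,y,z,yaw,g,n=None):
    o=env.get_obs(); p=o['tool_pos']; y0=o['tool_rot'][2]
    dy=(yaw-y0+180)%360-180; d=np.array([x,y,z])-p
    n=n or int(max(np.ceil(abs(dy)/9),np.ceil(np.linalg.norm(d)/.04),1))
    out=[]
    for i in range(n):
        a=np.radians(y0+dy*i/n); X=[np.cos(a),np.sin(a)]; Y=[np.sin(a),-np.cos(a)]
        s=d/n*1000; out.append([g,round(float(s[:2]@X),1),round(float(s[:2]@Y),1),round(float(-s[2]),1),round(-dy/n,1)])
    print(n,'rows',out); print(np.round(p,4),np.round(o['tool_rot'],2),np.round(o['qpos'],0))
E
python3 -c "
from p import *
plan(.56,-.03,.40,-168.1,.6)"
```

```text
18 rows [[0.6, -29.5, -26.0, 0.2, np.float64(-1.9)], [0.6, -28.6, -26.9, 0.2, np.float64(-1.9)], [0.6, -27.7, -27.9, 0.2, np.float64(-1.9)], [0.6, -26.8, -28.8, 0.2, np.float64(-1.9)], [0.6, -25.8, -29.6, 0.2, np.float64(-1.9)], [0.6, -24.8, -30.4, 0.2, np.float64(-1.9)], [0.6, -23.8, -31.2, 0.2, np.float64(-1.9)], [0.6, -22.7, -32.0, 0.2, np.float64(-1.9)], [0.6, -21.7, -32.7, 0.2, np.float64(-1.9)], [0.6, -20.6, -33.4, 0.2, np.float64(-1.9)], [0.6, -19.5, -34.1, 0.2, np.float64(-1.9)], [0.6, -18.3, -34.7, 0.2, np.float64(-1.9)], [0.6, -17.2, -35.3, 0.2, np.float64(-1.9)], [0.6, -16.0, -35.9, 0.2, np.float64(-1.9)], [0.6, -14.8, -36.4, 0.2, np.float64(-1.9)], [0.6, -13.6, -36.8, 0.2, np.float64(-1.9)], [0.6, -12.4, -37.3, 0.2, np.float64(-1.9)], [0.6, -11.2, -37.6, 0.2, np.float64(-1.9)]]
[0.244  0.6024 0.4042] [-179.95    0.    157.95] [-67.  18.  -4.  83.   1.  79.  -3.]
```

Emit:
step_arm(
  steps=[0.6,-30,-26,0,-2,0.6,-29,-27,0,-2,0.6,-28,-28,0,-2,0.6,-27,-29,0,-2,0.6,-26,-30,0,-2,0.6,-25,-30,0,-2,0.6,-24,-31,0,-2,0.6,-23,-32,0,-2,0.6,-22,-33,0,-2,0.6,-21,-33,0,-2,0.6,-20,-34,0,-2,0.6,-18,-35,0,-2],
)

```text
time_s: 1.75
tool_pos: [0.4628, 0.1811, 0.4049]
tool_rot: [180.0, 0.0, -178.0]
force: [-0.4, -1.0, 0.4]
grip_width: 0.0525
grasp_force: 0.0
```

```bash
python3 -c "
from p import *
plan(.55,-.03,.36,-168.1,.6)"
```

```text
6 rows [[0.6, -13.3, -35.7, 7.5, np.float64(-1.6)], [0.6, -12.3, -36.0, 7.5, np.float64(-1.6)], [0.6, -11.2, -36.4, 7.5, np.float64(-1.6)], [0.6, -10.2, -36.7, 7.5, np.float64(-1.6)], [0.6, -9.1, -37.0, 7.5, np.float64(-1.6)], [0.6, -8.0, -37.2, 7.5, np.float64(-1.6)]]
[0.4628 0.1811 0.4049] [ 1.7998e+02  2.0000e-02 -1.7798e+02] [-39.  -1.  15. 105.   0.  76.  67.]
```

Emit:
step_arm(
  steps=[0.6,-13,-36,7,-2,0.6,-12,-36,7,-2,0.6,-11,-36,7,-2,0.6,-10,-37,8,-2,0.6,-9,-37,8,-1,0.6,-8,-37,8,-1,0.6,0,0,0,0],
)

```text
time_s: 2.62
tool_pos: [0.551, -0.0314, 0.3591]
tool_rot: [-179.9, -0.1, -168.4]
force: [-0.3, -0.2, 0.5]
grip_width: 0.052
grasp_force: 0.0
```

```bash
python3 - <<'E'
from m import *
c=shot('wrist','w1'); o=env.get_obs(); print(o['tool_pos'],o['tool_rot'],np.round(o['qpos']))
print(proj(c,[[.546,-.031,.006],[.655,-.008,.006],[.437,-.054,.006],[.5274,-.1328,.004]]))
E
```

```text
[ 0.55082933 -0.0291339   0.35939673] [-1.79993335e+02 -5.27875579e-02 -1.68223431e+02] [-25.   8.  28. 102.  -4.  71. 106.]
[[318.54129046 217.08415524]
 [318.98223499 327.64754814]
 [318.0236498   87.28980779]
 [211.94681525 174.23205903]]
```

View pics/w1.png

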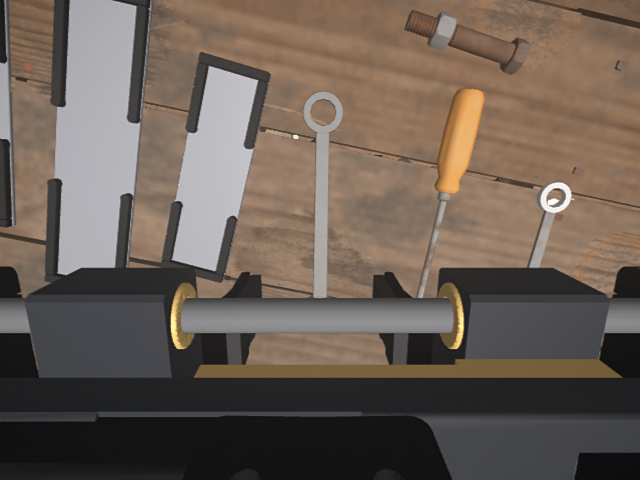

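The wrist view shows the long spanner with its ring at (323,112) and its shaft at column 321. The short inlay is at (215,165), the long inlay at (100,140), and the bolt and screwdriver sit clear to the right.

```bash
python3 - <<'E'
from m import *
c=dict(np.load('pics/w1.npz')); t=dict(np.load('pics/top0.npz'))
px=comp(c['image'],(295,85,350,262),(0,0,60),(179,45,255))
print(px.min(0),px.max(0))
s=px[(px[:,1]>145)&(px[:,1]<255)]
L=np.array([[s[s[:,1]==r][:,0].mean(),r] for r in range(150,255,5)])
W=ray(c,L,.007)[:,:2]; f=np.polyfit(W[:,0],W[:,1],1); print('shaft yaw',np.degrees(np.arctan(f[0])),'y at x=.546',np.polyval(f,.546))
top=px[px[:,1]<px[:,1].min()+1].mean(0); e=ray(c,top,.006)[0]; a=np.arctan(f[0])
print('ring end',e,'centre',e[:2]+.112*np.array([np.cos(a),np.sin(a)]))
# ring-centre height: wrist vs top
r=px[px[:,1]<132]; rc=(r.min(0)+r.max(0))/2
q=comp(t['image'],(300,128,350,245),(0,0,60),(179,38,255)); q=q[q[:,1]>221]; qc=(q.min(0)+q.max(0))/2
A=[]
for k,(u,v) in ((c,rc),(t,qc)):
    P=k['camera_matrix']@np.c_[k['R'],k['t']]; A+=[u*P[2]-P[0],v*P[2]-P[1]]
X=np.linalg.svd(np.array(A))[2][-1]; print('ring tri',X[:3]/X[3],rc,qc)
qx=comp(c['image'],(165,40,270,280),(100,8,120),(130,90,255)); print('inlayS',qx.min(0),qx.max(0),rect(c,qx,.004))
E
```

```text
[303  91] [342 261]
shaft yaw 10.74550514313387 y at x=.546 -0.0288693641473539
ring end [ 0.43902557 -0.04927083  0.006     ] centre [ 0.54906165 -0.02838877]
ring tri [ 0.45465627 -0.04665857  0.00427085] [322.5 111. ] [334. 230.]
inlayS [188  67] [242 236] [ 0.5103 -0.1297  0.1436  0.0453 22.1146]
```

```bash
python3 -c "
from p import *
plan(.548,-.029,.20,-169.2,.6,8)"
```

```text
8 rows [[0.6, 0.3, 0.1, 19.9, np.float64(0.1)], [0.6, 0.3, 0.1, 19.9, np.float64(0.1)], [0.6, 0.3, 0.1, 19.9, np.float64(0.1)], [0.6, 0.3, 0.1, 19.9, np.float64(0.1)], [0.6, 0.3, 0.1, 19.9, np.float64(0.1)], [0.6, 0.3, 0.1, 19.9, np.float64(0.1)], [0.6, 0.3, 0.1, 19.9, np.float64(0.1)], [0.6, 0.3, 0.1, 19.9, np.float64(0.1)]]
[ 0.5508 -0.0291  0.3594] [-1.7999e+02 -5.0000e-02 -1.6822e+02] [-25.   8.  28. 102.  -4.  71. 106.]
```

Emit:
step_arm(
  steps=[0.6,1,0,20,1,0.6,1,0,20,0,0.6,1,0,20,0,0.6,0,0,20,0,0.6,0,0,20,0,0.6,0,0,20,0,0.6,0,0,20,0,0.6,0,0,19,0,0.6,0,0,0,0],
)

```text
time_s: 3.8
tool_pos: [0.5471, -0.0275, 0.1994]
tool_rot: [180.0, -0.2, -169.0]
force: [-0.1, -0.1, 0.6]
grip_width: 0.0522
grasp_force: 0.0
```

Emit:
step_arm(
  steps=[0.6,0,0,10,0,0.6,0,0,5,0,0.6,0,0,0,0,0.6,0,0,0,0],
)

```text
time_s: 4.3
tool_pos: [0.5481, -0.0286, 0.1861]
tool_rot: [180.0, 0.0, -169.1]
force: [-0.7, -0.1, 0.5]
grip_width: 0.0523
grasp_force: 0.0
```

Emit:
step_arm(
  steps=[0,0,0,0,0,0,0,0,0,0,0,0,0,0,0,0,0,0,0,0,0,0,0,0,0,0,0,0,0,0],
  grip_force=35,
)

```text
time_s: 5.05
tool_pos: [0.5479, -0.0285, 0.1858]
tool_rot: [180.0, 0.0, -169.1]
force: [1.1, 0.7, 0.2]
grip_width: 0.0129
grasp_force: 35.0
```

Emit:
step_arm(
  steps=[0,0,0,-5,0,0,0,0,-10,0,0,0,0,-20,0,0,0,0,-25,0,0,0,0,-20,0,0,0,0,0,0],
)

```text
time_s: 5.8
tool_pos: [0.5487, -0.0286, 0.2679]
tool_rot: [-180.0, 0.3, -169.0]
force: [-0.0, 0.1, -1.3]
grip_width: 0.0125
grasp_force: 35.0
```

```bash
python3 - <<'E'
from p import *
o=env.get_obs(); print(o['grip_width'],o['grasp_force'],o['force'])
shot('wrist','w2')
plan(.527,-.029,.265,-178.5,0,3)
E
```

```text
0.012527138284362868 34.999292492866516 [-0.00157503  0.13324086 -1.3230358 ]
3 rows [[0, 6.9, 1.2, 0.5, np.float64(3.2)], [0, 7.0, 0.8, 0.5, np.float64(3.2)], [0, 7.0, 0.4, 0.5, np.float64(3.2)]]
[ 0.5481 -0.0285  0.2665] [ 1.7999e+02  1.1000e-01 -1.6904e+02] [-24.  13.  27. 108.  -7.  60. 107.]
```

View pics/w2.png

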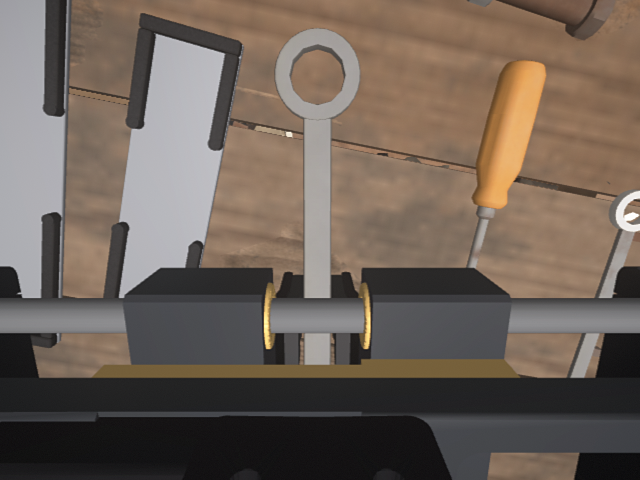

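The wrist view shows the long spanner held level at mid-shaft, with its ring centred at (318,74). It is clear of everything.

```bash
python3 - <<'E'
from m import *
c=dict(np.load('pics/w2.npz'))
for z in (.08,.087): print(ray(c,[[318,28],[318,250]],z))
E
```

```text
[[ 0.43824448 -0.04931442  0.08      ]
 [ 0.53106644 -0.03126874  0.08      ]]
[[ 0.44019238 -0.04896419  0.087     ]
 [ 0.52913972 -0.03167179  0.087     ]]
```

Emit:
step_arm(
  steps=[0,7,1,0,3,0,7,1,0,3,0,7,0,0,3,0,0,0,0,0],
)

```text
time_s: 6.35
tool_pos: [0.526, -0.0294, 0.2647]
tool_rot: [180.0, -0.1, -178.0]
force: [0.2, 0.7, -1.9]
grip_width: 0.0129
grasp_force: 35.0
```

```bash
python3 - <<'E'
from p import *
plan(.527,-.2374,.265,178.4,0,7)
E
```

```text
7 rows [[0, 0.9, -29.7, -0.0, np.float64(0.5)], [0, 0.6, -29.7, -0.0, np.float64(0.5)], [0, 0.4, -29.7, -0.0, np.float64(0.5)], [0, 0.1, -29.7, -0.0, np.float64(0.5)], [0, -0.2, -29.7, -0.0, np.float64(0.5)], [0, -0.4, -29.7, -0.0, np.float64(0.5)], [0, -0.7, -29.7, -0.0, np.float64(0.5)]]
[ 0.526  -0.0294  0.2647] [ 1.8000e+02 -1.2000e-01 -1.7802e+02] [-26.  11.  29. 111.  -6.  60.  97.]
```

Emit:
step_arm(
  steps=[0,0,-30,0,1,0,0,-30,0,1,0,0,-30,0,1,0,0,-30,0,1,0,0,-30,0,0,0,0,-30,0,0,0,0,-28,0,0,0,0,0,0,0],
)

```text
time_s: 7.35
tool_pos: [0.5239, -0.24, 0.2653]
tool_rot: [-179.9, -0.0, 177.8]
force: [-0.4, -0.5, -1.1]
grip_width: 0.0129
grasp_force: 35.0
```

```bash
python3 - <<'E'
from m import *
from p import plan
c=shot('wrist','w3')
# pixels of inlay floor corners in this view per the top estimate
a=np.radians(-1.57); C=np.array([.5276,-.2374]); ex=np.array([np.cos(a),np.sin(a)]); ey=np.array([-ex[1],ex[0]])
print(proj(c,[[*(C-.122*ex+s*.028*ey),.004] for s in (-1,1)]))
plan(.5276,-.2374,.20,178.4,0,4)
E
```

```text
[[272.49714873  58.86410948]
 [365.46430903  57.65734919]]
4 rows [[0, -0.8, 0.2, 16.3, np.float64(-0.1)], [0, -0.8, 0.2, 16.3, np.float64(-0.1)], [0, -0.8, 0.2, 16.3, np.float64(-0.1)], [0, -0.8, 0.2, 16.3, np.float64(-0.1)]]
[ 0.5244 -0.2382  0.2652] [-1.7999e+02 -5.0000e-02  1.7787e+02] [ -8.  18.  35. 104. -12.  62. 119.]
```

View pics/w3.png

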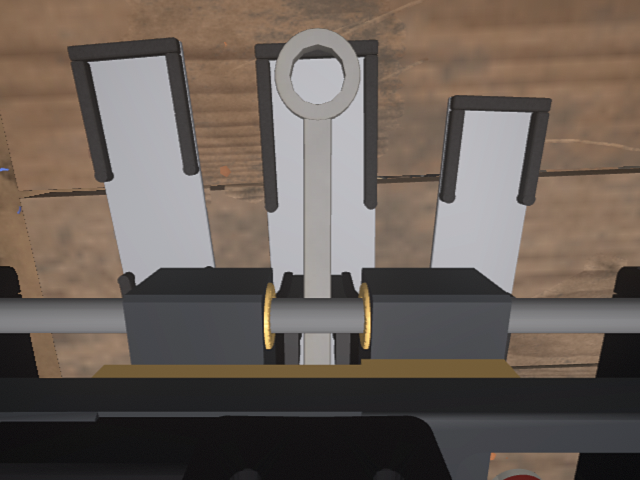

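The inner corners of the long recess show at about (273,58) and (364,57). That matches the prediction from the top view to within 1–2 px, so the place and floor height agree. The ring sits centred over the recess.

Emit:
step_arm(
  steps=[0,-1,0,15,0,0,-1,0,15,0,0,-1,0,15,0,0,0,0,15,0,0,0,0,5,0,0,0,0,0,0],
)

```text
time_s: 8.15
tool_pos: [0.5275, -0.2375, 0.2003]
tool_rot: [180.0, -0.0, 177.9]
force: [-0.5, -0.6, -1.5]
grip_width: 0.0129
grasp_force: 35.0
```

```bash
python3 - <<'E'
from p import *
plan(.5276,-.2374,.1902,178.4,0,3)
E
```

```text
3 rows [[0, -0.0, 0.0, 3.4, np.float64(-0.2)], [0, -0.0, 0.0, 3.4, np.float64(-0.2)], [0, -0.0, 0.0, 3.4, np.float64(-0.2)]]
[ 0.5275 -0.2375  0.2003] [ 1.8000e+02 -4.0000e-02  1.7795e+02] [ -7.  23.  34. 107. -15.  55. 122.]
```

Emit:
step_arm(
  steps=[0,0,0,4,-0.5,0,0,0,4,0,0,0,0,2,0,0,0,0,0,0,0,0,0,0,0],
)

```text
time_s: 8.78
tool_pos: [0.5277, -0.2375, 0.1909]
tool_rot: [-180.0, 0.0, 178.4]
force: [0.8, 0.3, -0.5]
grip_width: 0.013
grasp_force: 35.0
```

Emit:
step_arm(
  steps=[0,0,0,1,0,0,0,0,0,0,0.25,0,0,0,0,0.35,0,0,0,0,0.4,0,0,0,0,0.4,0,0,0,0],
)

```text
time_s: 9.52
tool_pos: [0.5277, -0.2374, 0.1898]
tool_rot: [180.0, 0.0, 178.5]
force: [-0.4, 0.0, 0.0]
grip_width: 0.0335
grasp_force: 0.0
```

Emit:
step_arm(
  steps=[0.4,0,0,-10,0,0.4,0,0,-30,0,0.4,0,0,-50,0,0.4,0,0,-60,0,0.4,0,0,-40,0,0.4,0,0,0,0],
)

```text
time_s: 10.28
tool_pos: [0.5283, -0.2384, 0.3845]
tool_rot: [-179.9, 0.5, 178.4]
force: [-1.1, 0.9, -0.5]
grip_width: 0.0349
grasp_force: 0.0
```

```bash
python3 - <<'E'
from p import *
shot('wrist','w4')
plan(.565,.18,.36,-177.4,.6,11)
E
```

```text
11 rows [[0.6, -2.4, 38.1, 2.0, np.float64(-0.4)], [0.6, -2.6, 38.0, 2.0, np.float64(-0.4)], [0.6, -2.9, 38.0, 2.0, np.float64(-0.4)], [0.6, -3.1, 38.0, 2.0, np.float64(-0.4)], [0.6, -3.4, 38.0, 2.0, np.float64(-0.4)], [0.6, -3.6, 38.0, 2.0, np.float64(-0.4)], [0.6, -3.9, 37.9, 2.0, np.float64(-0.4)], [0.6, -4.1, 37.9, 2.0, np.float64(-0.4)], [0.6, -4.4, 37.9, 2.0, np.float64(-0.4)], [0.6, -4.6, 37.9, 2.0, np.float64(-0.4)], [0.6, -4.9, 37.8, 2.0, np.float64(-0.4)]]
[ 0.5278 -0.2379  0.382 ] [-179.98    0.23  178.44] [-11.  12.  37.  97.  -7.  74. 116.]
```

View pics/w4.png

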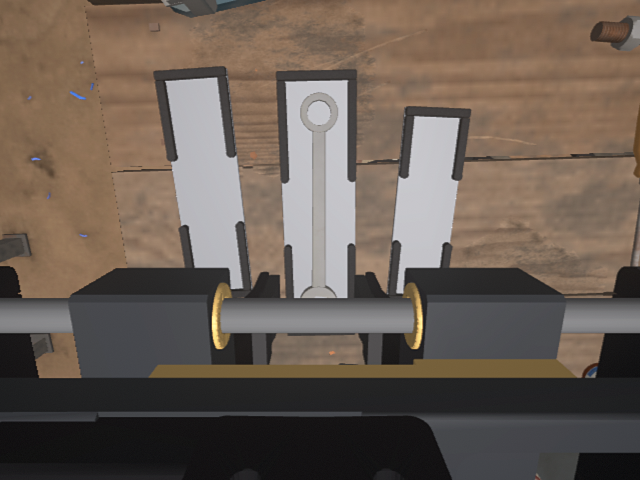

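The long spanner lies in its recess, with the ring at (319,112) and the other head just inside the far rim. Next, the medium spanner.

Emit:
step_arm(
  steps=[0.6,-2,38,2,0,0.6,-3,38,2,0,0.6,-3,38,2,0,0.6,-3,38,2,0,0.6,-3,38,2,-1,0.6,-4,38,2,-1,0.6,-4,38,2,-1,0.6,-4,38,2,-1,0.6,-4,38,2,0,0.6,-5,38,2,0,0.6,-5,38,2,0,0.6,0,0,0,0],
)

```text
time_s: 11.82
tool_pos: [0.5658, 0.1849, 0.3556]
tool_rot: [180.0, -0.2, -177.2]
force: [0.1, -0.8, 0.2]
grip_width: 0.0523
grasp_force: 0.0
```

```bash
cat > w.py <<'E'
from m import *
from p import plan
def spanner(f,half,zs,zt,x):
    c=shot('wrist',f); im=c['image']
    hsv=cv2.cvtColor(im,cv2.COLOR_RGB2HSV); k=cv2.inRange(hsv,(0,0,60),(179,50,255)); k[262:]=0; k[:,:270]=0; k[:,375:]=0
    n,l,s,_=cv2.connectedComponentsWithStats(k); i=1+np.argmax(s[1:,4]); v,u=np.nonzero(l==i); px=np.c_[u,v]
    print('bbox',px.min(0),px.max(0)); t=px[:,1].min()
    rows=range(t+60,258,3); L=np.array([[px[px[:,1]==r][:,0].mean(),r] for r in rows])
    print('widths',[int((px[:,1]==r).sum()) for r in rows][::6])
    W=ray(c,L,zs)[:,:2]; g=np.polyfit(W[:,0],W[:,1],1); a=np.arctan(g[0])
    e=ray(c,px[px[:,1]==t].mean(0),zt)[0,:2]; ce=e+half*np.array([np.cos(a),np.sin(a)])
    print('yaw',np.degrees(a),'centre by end',ce,'line y at x',np.polyval(g,x))
    r=px[px[:,1]<t+35]; return c,(r.min(0)+r.max(0))/2
E
python3 - <<'E'
from w import *
c,rc=spanner('w5',.092,.006,.004,.56)
print('ring@z=.004',rc,ray(c,rc,.004))
t=dict(np.load('pics/top0.npz')); q=comp(t['image'],(212,130,240,228),(0,0,60),(179,38,255)); q=q[q[:,1]>210]; qc=(q.min(0)+q.max(0))/2
A=[]
for k,(u,v) in ((c,rc),(t,qc)):
    P=k['camera_matrix']@np.c_[k['R'],k['t']]; A+=[u*P[2]-P[0],v*P[2]-P[1]]
X=np.linalg.svd(np.array(A))[2][-1]; print('ring tri',X[:3]/X[3])
plan(.56,.1816,.20,-177.4,.6,8)
E
```

```text
bbox [294 114] [326 261]
widths [11, 11, 11, 11, 12]
yaw 3.125668055718295 centre by end [0.56246046 0.17996675] line y at x 0.18008308654867763
ring@z=.004 [310. 131.] [[0.48455503 0.17557487 0.004     ]]
ring tri [ 0.48344827  0.17647823 -0.00195186]
8 rows [[0.6, 0.8, -0.0, 19.5, np.float64(0.0)], [0.6, 0.8, -0.0, 19.5, np.float64(0.0)], [0.6, 0.8, -0.0, 19.5, np.float64(0.0)], [0.6, 0.8, -0.0, 19.5, np.float64(0.0)], [0.6, 0.8, -0.0, 19.5, np.float64(0.0)], [0.6, 0.8, -0.0, 19.5, np.float64(0.0)], [0.6, 0.8, -0.0, 19.5, np.float64(0.0)], [0.6, 0.8, -0.0, 19.5, np.float64(0.0)]]
[0.5662 0.1822 0.3559] [-179.92   -0.18 -177.37] [-38.  14.  20.  96.  -5.  72.  76.]
```

View pics/w5.png

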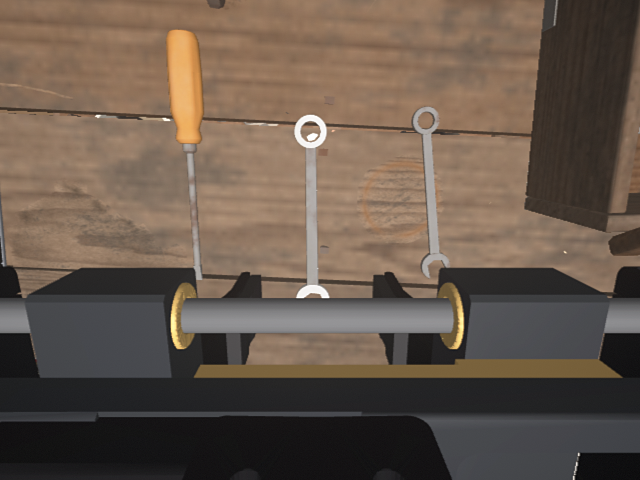

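The wrist view shows the medium spanner with its ring at (310,131) and its shaft running to (314,262). The screwdriver tip is at (199,275) and the short spanner runs from (426,120) to (434,265).

Emit:
step_arm(
  steps=[0.6,1,-1,20,0,0.6,1,-1,20,0,0.6,1,0,20,0,0.6,1,0,20,0,0.6,1,0,20,0,0.6,0,0,20,0,0.6,0,0,20,0,0.6,0,0,16,0,0.6,0,0,0,0,0.6,0,0,0,0],
)

```text
time_s: 13.12
tool_pos: [0.5624, 0.1786, 0.2022]
tool_rot: [180.0, 0.1, -177.5]
force: [0.4, 0.1, 1.0]
grip_width: 0.0522
grasp_force: 0.0
```

```bash
python3 - <<'E'
from p import *
plan(.561,.1805,.1845,-177.0,.6,3)
E
```

```text
3 rows [[0.6, 0.5, 0.7, 5.9, np.float64(-0.2)], [0.6, 0.5, 0.7, 5.9, np.float64(-0.2)], [0.6, 0.4, 0.7, 5.9, np.float64(-0.2)]]
[0.5624 0.1786 0.2022] [ 1.7999e+02  6.0000e-02 -1.7755e+02] [-36.  22.  19. 105.  -9.  55.  79.]
```

Emit:
step_arm(
  steps=[0.6,1,1,6,-0.5,0.6,0,1,6,0,0.6,0,0,5,0,0.6,0,0,0,0,0.6,0,0,0,0],
)

```text
time_s: 13.75
tool_pos: [0.561, 0.1804, 0.1848]
tool_rot: [-180.0, 0.0, -177.1]
force: [0.3, 0.8, -0.4]
grip_width: 0.0526
grasp_force: 0.0
```

Emit:
step_arm(
  steps=[0,0,0,0,0,0,0,0,0,0,0,0,0,0,0,0,0,0,0,0,0,0,0,0,0,0,0,0,0,0],
)

```text
time_s: 14.5
tool_pos: [0.5609, 0.1804, 0.1848]
tool_rot: [-180.0, 0.0, -177.0]
force: [-1.0, -0.4, 0.7]
grip_width: 0.0101
grasp_force: 35.0
```

Emit:
step_arm(
  steps=[0,0,0,-5,0,0,0,0,-10,0,0,0,0,-20,0,0,0,0,-25,0,0,0,0,-20,0,0,0,0,0,0],
)

```text
time_s: 15.25
tool_pos: [0.562, 0.1806, 0.2679]
tool_rot: [179.9, 0.3, -177.1]
force: [-0.4, -0.2, -2.5]
grip_width: 0.0103
grasp_force: 35.0
```

```bash
python3 - <<'E'
from w import *
c,rc=spanner('w6',.092,.086,.085,.56)
plan(.5026,-.3448,.28,-177.3,0,15)
E
```

```text
bbox [283  85] [350 261]
widths [50, 22, 22, 22, 22, 22, 22]
yaw 3.038482671480837 centre by end [0.56415009 0.18112221] line y at x 0.1812134815292742
15 rows [[0, 5.7, -34.8, -0.9, np.float64(0.0)], [0, 5.7, -34.8, -0.9, np.float64(0.0)], [0, 5.7, -34.8, -0.9, np.float64(0.0)], [0, 5.7, -34.8, -0.9, np.float64(0.0)], [0, 5.7, -34.8, -0.9, np.float64(0.0)], [0, 5.7, -34.8, -0.9, np.float64(0.0)], [0, 5.7, -34.8, -0.9, np.float64(0.0)], [0, 5.6, -34.8, -0.9, np.float64(0.0)], [0, 5.6, -34.8, -0.9, np.float64(0.0)], [0, 5.6, -34.8, -0.9, np.float64(0.0)], [0, 5.6, -34.8, -0.9, np.float64(0.0)], [0, 5.6, -34.8, -0.9, np.float64(0.0)], [0, 5.6, -34.8, -0.9, np.float64(0.0)], [0, 5.6, -34.8, -0.9, np.float64(0.0)], [0, 5.6, -34.8, -0.9, np.float64(0.0)]]
[0.5613 0.1806 0.2663] [ 1.7993e+02  1.4000e-01 -1.7704e+02] [-37.  18.  20. 102.  -7.  61.  78.]
```

Emit:
step_arm(
  steps=[0,8,-35,-1,0,0,8,-35,-1,0,0,8,-35,-1,0,0,8,-35,-1,0,0,7,-35,-1,0,0,7,-35,-1,0,0,7,-35,-1,0,0,5,-35,-1,0,0,3,-35,-1,0,0,2,-35,0,0,0,0,0,0,0],
)

```text
time_s: 16.68
tool_pos: [0.515, -0.1756, 0.2732]
tool_rot: [-179.9, -0.1, -177.4]
force: [-0.9, 0.6, -1.1]
grip_width: 0.0101
grasp_force: 35.0
```

```bash
python3 - <<'E'
from p import *
plan(.501,-.3448,.28,-177.3,0,5)
E
```

```text
5 rows [[0, 4.3, -33.7, -1.4, np.float64(-0.0)], [0, 4.4, -33.7, -1.4, np.float64(-0.0)], [0, 4.4, -33.7, -1.4, np.float64(-0.0)], [0, 4.4, -33.7, -1.4, np.float64(-0.0)], [0, 4.4, -33.7, -1.4, np.float64(-0.0)]]
[ 0.515  -0.1756  0.2732] [-1.7991e+02 -7.0000e-02 -1.7736e+02] [-13.  13.  33. 108.  -8.  61. 115.]
```

Emit:
step_arm(
  steps=[0,4,-34,-1,0,0,4,-34,-1,0,0,4,-34,-1,0,0,5,-34,-1,0,0,5,-33,-1,0,0,0,0,0,0,0,0,0,0,0],
)

```text
time_s: 17.55
tool_pos: [0.5032, -0.3408, 0.2779]
tool_rot: [179.9, -0.0, -177.0]
force: [0.0, 0.5, -0.6]
grip_width: 0.0102
grasp_force: 35.0
```

```bash
python3 - <<'E'
from m import *
from p import plan
c=shot('wrist','w7')
a=np.radians(2.75); C=np.array([.5026,-.3448]); ex=np.array([np.cos(a),np.sin(a)]); ey=np.array([-ex[1],ex[0]])
print(proj(c,[[*(C-.102*ex+s*.024*ey),.004] for s in (-1,1)]))
plan(.501,-.3448,.20,-177.3,0,4)
E
```

```text
[[272.68365407  89.08486311]
 [347.00091596  89.49112338]]
4 rows [[0, 0.7, -1.1, 19.5, np.float64(0.1)], [0, 0.7, -1.1, 19.5, np.float64(0.1)], [0, 0.7, -1.1, 19.5, np.float64(0.1)], [0, 0.7, -1.1, 19.5, np.float64(0.1)]]
[ 0.5034 -0.3404  0.278 ] [ 1.7989e+02 -3.0000e-02 -1.7693e+02] [  2.  21.  36.  99. -14.  64. 135.]
```

View pics/w7.png

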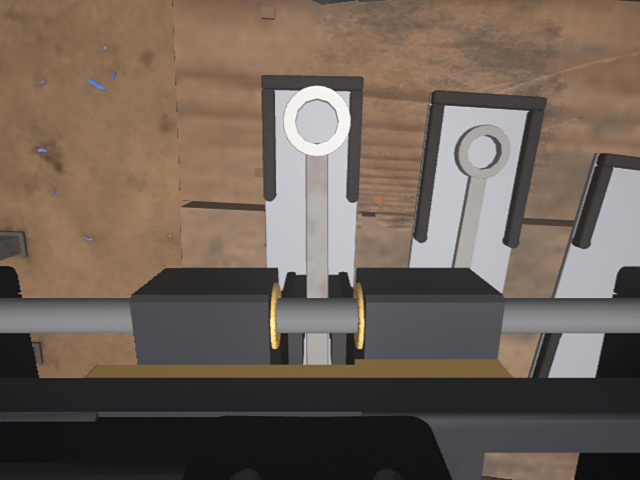

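The medium recess's inner corners show at about (275,90) and (350,90), roughly 2 px from the prediction. The medium spanner's ring is at (317,120), over the recess.

Emit:
step_arm(
  steps=[0,1,-1,20,0,0,1,-1,20,0,0,0,-1,20,0,0,0,0,18,0,0,0,0,0,0,0,0,0,0,0],
)

```text
time_s: 18.35
tool_pos: [0.5012, -0.3457, 0.201]
tool_rot: [-180.0, 0.0, -177.1]
force: [0.5, 0.1, -0.8]
grip_width: 0.0104
grasp_force: 35.0
```

```bash
python3 - <<'E'
from p import *
plan(.501,-.3438,.1887,-177.3,0,3)
E
```

```text
3 rows [[0, 0.0, 0.6, 4.1, np.float64(0.1)], [0, 0.0, 0.6, 4.1, np.float64(0.1)], [0, 0.0, 0.6, 4.1, np.float64(0.1)]]
[ 0.5012 -0.3457  0.201 ] [-1.7997e+02  3.0000e-02 -1.7706e+02] [  4.  27.  34. 102. -18.  57. 139.]
```

Emit:
step_arm(
  steps=[0,0,1,4,0,0,0,1,4,0,0,0,0,4,0,0,0,0,0,0,0,0,0,0,0],
)

```text
time_s: 18.98
tool_pos: [0.501, -0.3433, 0.1888]
tool_rot: [180.0, 0.0, -177.0]
force: [-0.3, 0.1, -0.7]
grip_width: 0.0105
grasp_force: 35.0
```

Emit:
step_arm(
  steps=[0.2,0,0,0,0,0.3,0,0,0,0,0.4,0,0,0,0,0.4,0,0,0,0,0.4,0,0,0,0,0.4,0,0,-10,0,0.4,0,0,-30,0,0.4,0,0,-50,0,0.4,0,0,-50,0,0.4,0,0,-30,0,0.4,0,0,0,0],
)

```text
time_s: 20.35
tool_pos: [0.5012, -0.3442, 0.3624]
tool_rot: [-179.8, 0.3, -177.1]
force: [-0.7, -0.4, -0.2]
grip_width: 0.0349
grasp_force: 0.0
```

```bash
python3 - <<'E'
from p import *
shot('wrist','w8')
plan(.5331,.2863,.36,-169.8,.6,16)
E
```

```text
16 rows [[0.6, -4.0, 39.2, 0.0, np.float64(-0.5)], [0.6, -4.3, 39.2, 0.0, np.float64(-0.5)], [0.6, -4.7, 39.1, 0.0, np.float64(-0.5)], [0.6, -5.0, 39.1, 0.0, np.float64(-0.5)], [0.6, -5.3, 39.1, 0.0, np.float64(-0.5)], [0.6, -5.6, 39.0, 0.0, np.float64(-0.5)], [0.6, -5.9, 39.0, 0.0, np.float64(-0.5)], [0.6, -6.2, 38.9, 0.0, np.float64(-0.5)], [0.6, -6.5, 38.9, 0.0, np.float64(-0.5)], [0.6, -6.8, 38.8, 0.0, np.float64(-0.5)], [0.6, -7.1, 38.8, 0.0, np.float64(-0.5)], [0.6, -7.4, 38.7, 0.0, np.float64(-0.5)], [0.6, -7.7, 38.7, 0.0, np.float64(-0.5)], [0.6, -8.0, 38.6, 0.0, np.float64(-0.5)], [0.6, -8.3, 38.5, 0.0, np.float64(-0.5)], [0.6, -8.7, 38.5, 0.0, np.float64(-0.5)]]
[ 0.5009 -0.3436  0.3602] [-1.7995e+02  1.5000e-01 -1.7705e+02] [  0.  17.  38.  94. -11.  73. 133.]
```

View pics/w8.png

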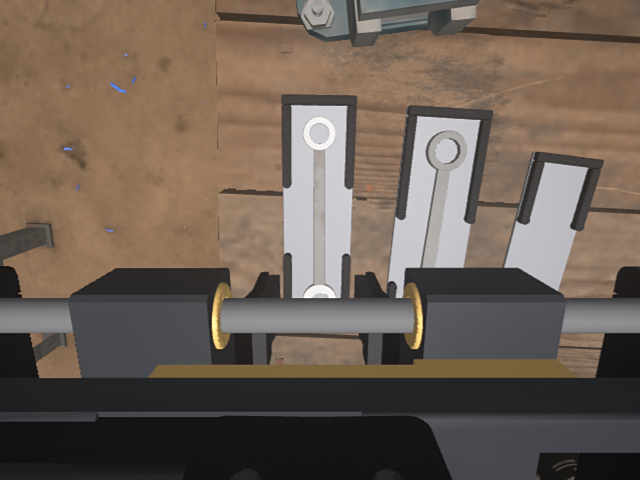

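The medium spanner lies centred in its recess, ring at (319,133). The long one is still in place at (445,150). Now the short one.

Emit:
step_arm(
  steps=[0.6,-4,39,0,0,0.6,-4,39,0,0,0.6,-5,39,0,-1,0.6,-5,39,0,-1,0.6,-5,39,0,-1,0.6,-6,39,0,-1,0.6,-6,39,0,-1,0.6,-6,39,0,-1,0.6,-7,39,0,0,0.6,-7,39,0,0,0.6,-7,39,0,0,0.6,-7,39,0,0],
)

```text
time_s: 21.9
tool_pos: [0.5181, 0.1306, 0.3572]
tool_rot: [-180.0, -0.1, -171.0]
force: [-0.4, -0.3, 0.6]
grip_width: 0.0524
grasp_force: 0.0
```

```bash
python3 - <<'E'
from p import *
plan(.5331,.2863,.36,-169.8,.6,4)
E
```

```text
4 rows [[0.6, -9.8, 37.9, -0.7, np.float64(-0.3)], [0.6, -10.0, 37.8, -0.7, np.float64(-0.3)], [0.6, -10.2, 37.8, -0.7, np.float64(-0.3)], [0.6, -10.4, 37.7, -0.7, np.float64(-0.3)]]
[0.5181 0.1306 0.3572] [-1.7997e+02 -1.5000e-01 -1.7105e+02] [-33.   6.  18. 104.  -2.  71.  84.]
```

Emit:
step_arm(
  steps=[0.6,-10,38,0,-1,0.6,-10,38,0,0,0.6,-10,38,0,0,0.6,-10,36,0,0,0.6,0,0,0,0,0.6,0,0,0,0],
)

```text
time_s: 22.65
tool_pos: [0.5326, 0.284, 0.3572]
tool_rot: [-180.0, -0.1, -170.0]
force: [-0.1, 0.2, -0.5]
grip_width: 0.0518
grasp_force: 0.0
```

```bash
python3 - <<'E'
from w import *
c,rc=spanner('w9',.078,.005,.004,.533)
t=dict(np.load('pics/top0.npz')); q=comp(t['image'],(158,152,190,235),(0,0,60),(179,38,255)); q=q[q[:,1]>217]; qc=(q.min(0)+q.max(0))/2
A=[]
for k,(u,v) in ((c,rc),(t,qc)):
    P=k['camera_matrix']@np.c_[k['R'],k['t']]; A+=[u*P[2]-P[0],v*P[2]-P[1]]
X=np.linalg.svd(np.array(A))[2][-1]; print('ring tri',X[:3]/X[3])
plan(.5331,.2863,.20,-169.8,.6,8)
E
```

```text
bbox [306 140] [330 261]
widths [9, 9, 9, 10]
yaw 10.63834287724779 centre by end [0.5365127  0.28680987] line y at x 0.2863322150003279
ring tri [ 0.47287705  0.27593074 -0.00911763]
8 rows [[0.6, -0.1, 0.3, 19.7, np.float64(-0.0)], [0.6, -0.1, 0.3, 19.7, np.float64(-0.0)], [0.6, -0.1, 0.3, 19.7, np.float64(-0.0)], [0.6, -0.1, 0.3, 19.7, np.float64(-0.0)], [0.6, -0.1, 0.3, 19.7, np.float64(-0.0)], [0.6, -0.1, 0.3, 19.7, np.float64(-0.0)], [0.6, -0.1, 0.3, 19.7, np.float64(-0.0)], [0.6, -0.1, 0.3, 19.7, np.float64(-0.0)]]
[0.5326 0.2838 0.3576] [-1.7998e+02 -1.1000e-01 -1.7006e+02] [-41.  14.  12.  94.  -3.  72.  72.]
```

View pics/w9.png

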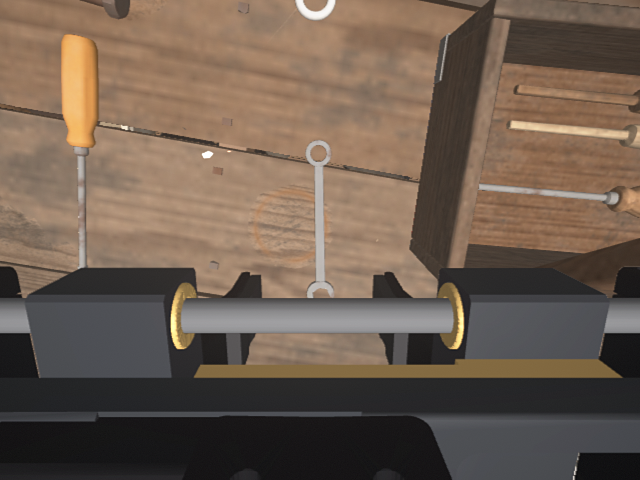

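The short spanner's ring is at (318,153) and its shaft is at column 320. The toolbox wall on the right spans columns 411–508, so I check its clearance to the gripper body before going down.

```bash
python3 - <<'E'
from h import *
c=dict(np.load('pics/w9.npz')); t=dict(np.load('pics/top0.npz'))
b=ray(c,[[411,245],[443,60]],0); print('base',b)
for z in (.04,.06,.08,.1,.12): print(z,ray(c,[[450,275],[506,25]],z)[:,:2].round(3).tolist(), ray(t,[[132,272],[131,215],[118,180]],z)[:,:2].round(3).tolist())
# gripper body outline at this pose projected
E
```

```text
base [[0.53910726 0.37600328 0.        ]
 [0.37750365 0.36489856 0.        ]]
0.04 [[0.551, 0.403], [0.358, 0.393]] [[0.367, 0.353], [0.482, 0.36], [0.554, 0.39]]
0.06 [[0.545, 0.394], [0.365, 0.385]] [[0.366, 0.346], [0.478, 0.353], [0.549, 0.382]]
0.08 [[0.54, 0.385], [0.373, 0.377]] [[0.364, 0.339], [0.474, 0.346], [0.544, 0.375]]
0.1 [[0.534, 0.377], [0.38, 0.369]] [[0.363, 0.332], [0.47, 0.339], [0.539, 0.367]]
0.12 [[0.529, 0.368], [0.387, 0.361]] [[0.361, 0.325], [0.467, 0.332], [0.534, 0.359]]
```

```bash
python3 - <<'E'
import cv2
i=cv2.imread('pics/top0.png')[130:300,60:260]; j=cv2.imread('pics/side0.png')[90:250,150:330]
cv2.imwrite('pics/crop.png',cv2.hconcat([cv2.resize(i,(400,340),interpolation=3),cv2.resize(j,(382,340),interpolation=3)]))
E
```

```text
(no output)
```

View pics/crop.png

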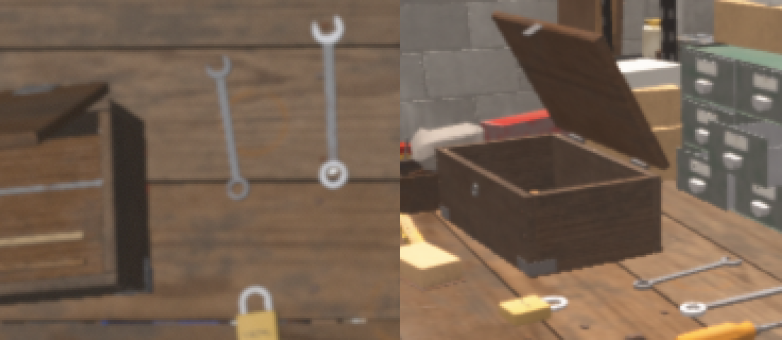

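The crop shows the toolbox wall at about y = 0.37, rising to about 0.10 m. The gripper body would overlap it in a centred grasp. So I will lower the wide-open gripper about 33 mm to the −y side, with the spanner still between the fingers, draw it away from the box, and then close.

Emit:
step_arm(
  steps=[1,0,-15,0,-0.5,1,0,-15,0,0,1,0,0,0,0,1,0,0,0,0,1,0,0,0,0],
)

```text
time_s: 23.32
tool_pos: [0.538, 0.2551, 0.3588]
tool_rot: [180.0, 0.0, -169.5]
force: [0.6, 1.1, -0.2]
grip_width: 0.0857
grasp_force: 0.0
```

```bash
python3 - <<'E'
from p import *
plan(.541,.254,.21,-169.5,1,8)
E
```

```text
8 rows [[1, -0.3, -0.2, 18.6, np.float64(0.0)], [1, -0.3, -0.2, 18.6, np.float64(0.0)], [1, -0.3, -0.2, 18.6, np.float64(0.0)], [1, -0.3, -0.2, 18.6, np.float64(0.0)], [1, -0.3, -0.2, 18.6, np.float64(0.0)], [1, -0.3, -0.2, 18.6, np.float64(0.0)], [1, -0.3, -0.2, 18.6, np.float64(0.0)], [1, -0.3, -0.2, 18.6, np.float64(0.0)]]
[0.538  0.2551 0.3588] [ 1.7997e+02  1.0000e-02 -1.6950e+02] [-39.  13.  13.  95.  -3.  72.  75.]
```

Emit:
step_arm(
  steps=[1,-1,-1,19,0,1,-1,-1,19,0,1,-1,0,19,0,1,0,0,19,0,1,0,0,19,0,1,0,0,19,0,1,0,0,19,0,1,0,0,15,0,1,0,0,0,0,1,0,0,0,0],
)

```text
time_s: 24.58
tool_pos: [0.542, 0.2532, 0.2113]
tool_rot: [180.0, 0.1, -169.6]
force: [-0.4, -0.0, 0.7]
grip_width: 0.0873
grasp_force: 0.0
```

```bash
python3 - <<'E'
from p import *
plan(.541,.254,.1843,-169.5,1,3)
shot('wrist','w10'); o=env.get_obs(); print(o['grip_width'])
E
```

```text
3 rows [[1, 0.3, 0.3, 9.0, np.float64(-0.0)], [1, 0.3, 0.3, 9.0, np.float64(-0.0)], [1, 0.3, 0.3, 9.0, np.float64(-0.0)]]
[0.542  0.2532 0.2113] [ 1.7998e+02  6.0000e-02 -1.6955e+02] [-38.  22.  12. 103.  -6.  56.  77.]
0.08669320684087276
```

View pics/w10.png

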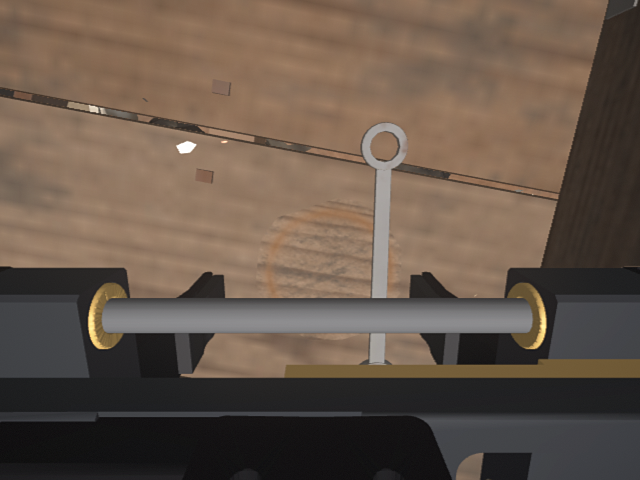

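The short spanner's shaft, at column 378, lies between the open fingers, whose edges are at about 222 and 415. The toolbox wall is at the right.

Emit:
step_arm(
  steps=[1,0,0,9,0,1,0,0,9,0,1,0,0,9,0,1,0,0,0,0,1,0,0,0,0],
)

```text
time_s: 25.25
tool_pos: [0.5415, 0.2531, 0.1833]
tool_rot: [-180.0, -0.0, -169.5]
force: [0.7, 0.3, -1.0]
grip_width: 0.0869
grasp_force: 0.0
```

Emit:
step_arm(
  steps=[1,0,-5,0,0,1,0,-5,0,0,1,0,-5,0,0,1,0,-5,0,0,1,0,-5,0,0,1,0,-5,0,0,1,0,-5,0,0,1,0,-5,0,0,1,0,0,0,0,1,0,0,0,0],
)

```text
time_s: 26.5
tool_pos: [0.5488, 0.2138, 0.1838]
tool_rot: [180.0, 0.0, -169.5]
force: [-0.3, -0.4, -0.3]
grip_width: 0.0871
grasp_force: 0.0
```

```bash
python3 - <<'E'
from w import *
c=shot('top','t2')
print(rect(c,comp(c['image'],(158,140,240,240),(0,0,60),(179,38,255)),.004),env.get_obs()['tool_pos'])
E
```

```text
[0.5843 0.1976 0.0993 0.0938 0.9911] [0.54879344 0.2139665  0.18378021]
```

Emit:
step_arm(
  steps=[1,0,10,0,0,1,0,10,0,0,1,0,10,0,0,0.6,0,5,0,0,0.4,0,0,0,0,0.4,0,0,0,0,0.4,0,0,0,0],
)

```text
time_s: 27.42
tool_pos: [0.5427, 0.2477, 0.1838]
tool_rot: [-180.0, 0.0, -169.6]
force: [-0.3, 0.4, 0.5]
grip_width: 0.0549
grasp_force: 0.0
```

Emit:
step_arm(
  steps=[0,0,0,0,0,0,0,0,0,0,0,0,0,0,0,0,0,0,0,0,0,0,0,0,0],
)

```text
time_s: 28.05
tool_pos: [0.5425, 0.2483, 0.1838]
tool_rot: [180.0, 0.0, -169.5]
force: [0.1, 0.4, 0.6]
grip_width: 0.0083
grasp_force: 35.0
```

Emit:
step_arm(
  steps=[0,0,0,-5,0,0,0,0,-10,0,0,0,0,-20,0,0,0,0,-25,0,0,0,0,-20,0,0,0,0,0,0],
)

```text
time_s: 28.8
tool_pos: [0.5433, 0.2485, 0.2665]
tool_rot: [179.9, 0.3, -169.5]
force: [-0.3, 0.3, -0.3]
grip_width: 0.0082
grasp_force: 35.0
```

```bash
python3 - <<'E'
from w import *
c,rc=spanner('w11',.078,.085,.084,.54)
plan(.5274,-.1328,.28,176.2,0,11)
E
```

```text
bbox [290 120] [343 261]
widths [18, 18, 19, 18, 18]
yaw 10.509414810677702 centre by end [0.54510238 0.24954598] line y at x 0.24835301962123935
11 rows [[0, 7.7, -33.8, -1.4, np.float64(1.3)], [0, 6.9, -34.0, -1.4, np.float64(1.3)], [0, 6.1, -34.1, -1.4, np.float64(1.3)], [0, 5.3, -34.3, -1.4, np.float64(1.3)], [0, 4.6, -34.4, -1.4, np.float64(1.3)], [0, 3.8, -34.5, -1.4, np.float64(1.3)], [0, 3.0, -34.5, -1.4, np.float64(1.3)], [0, 2.2, -34.6, -1.4, np.float64(1.3)], [0, 1.4, -34.6, -1.4, np.float64(1.3)], [0, 0.7, -34.7, -1.4, np.float64(1.3)], [0, -0.1, -34.7, -1.4, np.float64(1.3)]]
[0.5427 0.2483 0.2649] [ 1.7995e+02  1.2000e-01 -1.6954e+02] [-38.  18.  13. 101.  -5.  62.  77.]
```

View pics/w11.png

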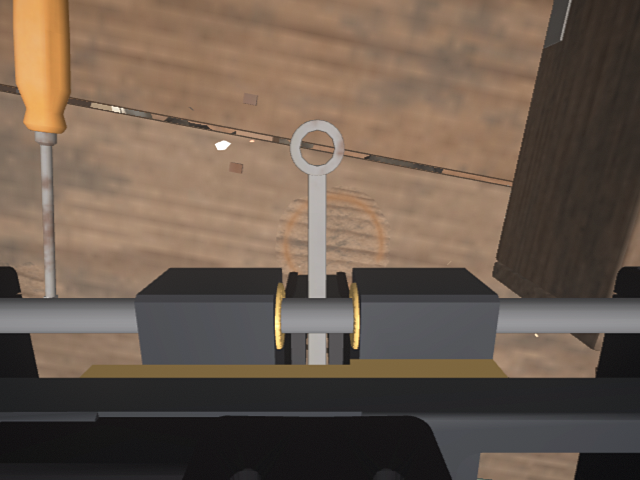

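The short spanner is held at mid-shaft, ring at (317,148), clear of the box.

Emit:
step_arm(
  steps=[0,8,-34,-1,1,0,7,-34,-1,1,0,6,-34,-1,1,0,6,-34,-1,1,0,5,-34,-1,1,0,4,-34,-1,1,0,3,-35,-1,1,0,2,-35,-1,1,0,2,-35,-1,1,0,1,-35,-1,1,0,0,-35,-1,1,0,0,0,0,1],
)

```text
time_s: 30.35
tool_pos: [0.5336, -0.1376, 0.2739]
tool_rot: [-179.9, -0.1, 178.1]
force: [0.0, 0.9, -0.4]
grip_width: 0.0083
grasp_force: 35.0
```

```bash
python3 - <<'E'
from m import *
from p import plan
a=np.radians(-3.8); C=np.array([.5274,-.1328]); ex=np.array([np.cos(a),np.sin(a)]); ey=np.array([-ex[1],ex[0]])
P=[[*(C-.088*ex+s*.0215*ey),.004] for s in (-1,1)]
print(proj(dict(np.load('pics/w3.npz')),P),proj(dict(np.load('pics/w1.npz')),P))
c=shot('wrist','w12'); print('now',proj(c,P))
h=cv2.cvtColor(c['image'],cv2.COLOR_RGB2HSV); q=proj(c,P).mean(0)
r=int(q[1])+25; m=h[r,:,2]<90; print(r,[int(i) for i in np.nonzero(np.diff(m.astype(int)))[0] if 220<i<420], proj(c,[[*(C-.088*ex+.016*ex+s*w*ey),z] for s in (-1,1) for w,z in ((.0215,.012),(.0215,.004),(.0295,.012))])[:,0])
plan(.526,-.1328,.20,176.2,0,4)
E
```

```text
[[458.64538828 109.4215802 ]
 [527.59570522 111.40567279]] [[207.66645625  64.88421972]
 [257.53438125  79.53770724]]
now [[294.92492729 101.77672118]
 [361.91488608 104.11950031]]
127 [283, 295, 363, 376] [293.7082249  294.46732655 281.0158766  361.8230412  360.37510801
 374.47577663]
4 rows [[0, 2.0, 0.6, 18.4, np.float64(0.5)], [0, 2.0, 0.6, 18.4, np.float64(0.5)], [0, 2.0, 0.6, 18.4, np.float64(0.5)], [0, 2.0, 0.5, 18.4, np.float64(0.5)]]
[ 0.5339 -0.1354  0.2738] [-1.7999e+02 -1.1000e-01  1.7821e+02] [-13.  13.  28. 107.  -7.  61. 106.]
```

Emit:
step_arm(
  steps=[0,2,1,18,1,0,2,1,18,1,0,2,1,18,0,0,2,0,18,0,0,0,0,0,0,0,0,0,0,0],
)

```text
time_s: 31.15
tool_pos: [0.527, -0.131, 0.203]
tool_rot: [-180.0, 0.0, 176.4]
force: [-0.3, 0.1, -0.4]
grip_width: 0.0081
grasp_force: 35.0
```

```bash
python3 - <<'E'
from p import *
plan(.526,-.132,.1878,176.2,0,3)
E
```

```text
3 rows [[0, 0.3, -0.3, 5.1, np.float64(0.1)], [0, 0.3, -0.3, 5.1, np.float64(0.1)], [0, 0.3, -0.3, 5.1, np.float64(0.1)]]
[ 0.527 -0.131  0.203] [-1.7999e+02  4.0000e-02  1.7645e+02] [-13.  18.  27. 111. -10.  53. 106.]
```

Emit:
step_arm(
  steps=[0,1,-1,5,0,0,0,0,5,0,0,0,0,5,0,0,0,0,0,0,0,0,0,0,0],
)

```text
time_s: 31.78
tool_pos: [0.5258, -0.1318, 0.1877]
tool_rot: [-180.0, 0.0, 176.5]
force: [0.1, 0.9, 0.5]
grip_width: 0.0083
grasp_force: 35.0
```

Release and rise, then swing aside to −x/+y so that the top camera can see the inlays.

Emit:
step_arm(
  steps=[0.2,0,0,0,0,0.3,0,0,0,0,0.4,0,0,0,0,0.4,0,0,0,0,0.4,0,0,0,0,0.4,0,0,-10,0,0.4,0,0,-30,0,0.4,0,0,-50,0,0.4,0,0,-60,0,0.4,0,0,-30,0,0.4,0,0,0,0],
)

```text
time_s: 33.15
tool_pos: [0.5264, -0.1323, 0.3714]
tool_rot: [180.0, 0.4, 176.4]
force: [1.0, -1.3, -0.0]
grip_width: 0.035
grasp_force: 0.0
```

Emit:
step_arm(
  steps=[0.4,0,40,0,0,0.4,0,40,0,0,0.4,0,40,0,0,0.4,0,40,0,0,0.4,0,40,0,0,0.4,0,40,0,0,0.4,0,40,0,0,0.4,0,40,0,0,0.4,0,0,0,0],
)

```text
time_s: 34.28
tool_pos: [0.5443, 0.1917, 0.366]
tool_rot: [180.0, -0.2, 176.8]
force: [0.1, -0.4, -0.0]
grip_width: 0.0343
grasp_force: 0.0
```

```bash
python3 - <<'E'
from h import *
t=shot('top','tf')['image'][:,:,::-1]; s=shot('side','sf')['image'][:,:,::-1]
cv2.imwrite('pics/final.png',cv2.hconcat([cv2.resize(t[120:320,150:510],(400,222)),cv2.resize(s[200:400,240:540],(400,267))[:222]]).repeat(2,0)[:1] if 0 else cv2.vconcat([cv2.resize(t[120:290,150:510],(635,300),interpolation=3),cv2.resize(s[215:385,200:560],(635,300),interpolation=3)]))
E
```

```text
(no output)
```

View pics/final.png

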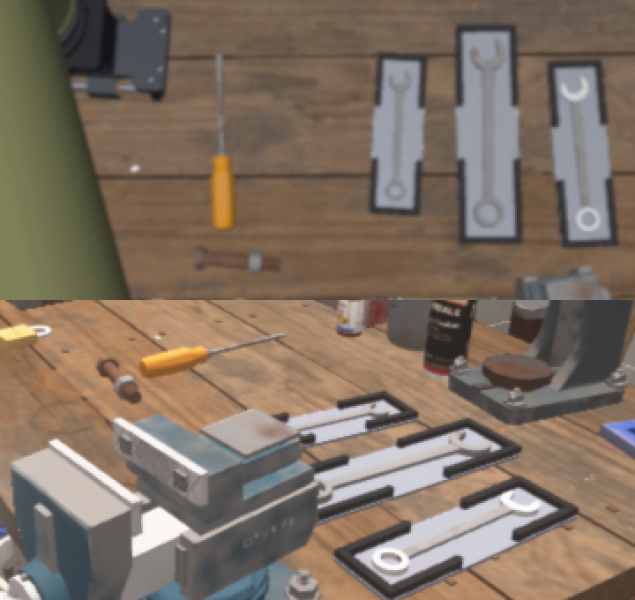

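All three spanners lie flat inside their own recesses: in the composite, short at (398,135), long at (488,130) and medium at (580,155). The screwdriver and bolt have not moved, and the padlock is at its old place in the side view.

```bash
python3 -c "
from cell import env
print(env.sign_off())"
```

```text
the job is handed in; nothing more can be done
None
```

All three spanners were put away flat in their matching recesses, the screwdriver, padlock and bolt were left alone, and the job was handed in at about 34 s; sign-off gave no verdict.

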